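Trip the tray catch of the yellow slide reader with the release pin

TASK

The slide tray of the reader with the yellow markings is stuck shut. Take the red-headed release pin from its stand, push it straight down through the round access hole in the top of that reader until the hidden catch lets go and the tray springs out, then put the pin back upright in its stand, fully home. Do not poke the pin in anywhere else, such as the blue reader, and do not drop it.

Things in the scene. Friction and masses are not known exactly. Their poses are not given: they have to be found in the camera images.
- release_pin: Loose release pin, upright in its stand, 40 to 90 g. Origin: centre of its flat lower tip; z up the pin. Steel shank 10 mm in diameter, z = 0 to 50 mm (lowest 3 mm tapered); red disc flange 40 mm in diameter, z = 50 to 54 mm; plain round red grip 22 mm in diameter, z = 54 to 99 mm. Grasp the grip from above at any yaw, fingertips above the flange.
- pin_stand: Fixed pin stand: aluminium tube 52 mm in diameter on a dark round foot 68 mm in diameter. Origin: centre of the foot's underside, on the worktop; z up. Upright bore on its axis, 24 mm in diameter, mouth at z = 58 mm, floor at z = 6 mm. With the pin home its flange rests on the tube's top and the pin's origin is at z = 8 mm here.
- release_hole (a point): Centre of the access hole's mouth, in the yellow collar on the yellow-banded white reader, 68 mm above the worktop. z up, x to the reader's back, y to its left. Hole 22 mm in diameter, straight down. The fixed reader is 120 (x) by 100 (y) mm, top 66 mm high; the hole is 10 mm behind and 28 mm right of its middle. A like reader with blue bands stands near; either may be the left one.
- reader_yellow_tray (a joint): Yellow reader's tray, slide in m: 0 shut, 0.045 fully out along the reader's -x. Catch: sprung pad 28 mm square centred under the hole, 32 mm below its mouth, push 3 to 6 N. It frees the tray with the tip 40 mm below the mouth and bottoms at 44 mm (pin flange then 6 mm above the collar). The tray springs out in about half a second and stays out when the pad rises.
There are look-alikes about, which are no part of the job. Of the things that look like the release_pin, the smallest one is meant.

How it is judged:
By the outcome, as a careful person would: the job done as asked, in the order asked, and still so for the second after the job is handed in, with the robot touching nothing.
It also fails if it takes over 54 s, if anything falls off the work surface, if the arm or the gripper's body presses on something with over 40 N, if the wrist force passes 120 N, or if a joint passes its speed limit or range.

ROBOT

A 6-joint arm with a two-finger parallel gripper is mounted at the origin on a cart in front of the work surface, level with it; the furniture and walls round the work are solid. World frame = base frame: x ahead of the robot, y to its left, z up, the work surface at z = 0. Lengths are in mm, angles in rad, forces in N, time in s.
With the tool pointing down it reaches from about 250 to 775 mm from the base axis. Payload 4 kg.
Tool frame: the origin (TCP) lies on the front face of the gripper's body, between the roots of the fingers; the fingertips stand 97 mm ahead of it and the grasp point (between the pads) lies 78 mm ahead of it (robot.hold_point_z is the distance from the TCP to the grasp point, in mm); y points along the fingers, x is the direction in which the jaws open and shut, and the axes are right-handed (so a half turn about y gives the same grasp; the last joint's range is limited). The gripper opens to 94 mm and grips with 3 to 60 N. Pads are 16 mm wide; open, the fingers measure 119 mm over their backs; the gripper's body (75 mm by 177 mm) begins 78 mm behind the grasp point.
Start: joints at [-1.285, 0.087, 1.371, -0, 1.684, -0.103], TCP at [208.49, -508.962, 302.706] pointing down, gripper open.
Joint ranges: [-3.1, 3.1], [-0.76, 2.03], [0.27, 2.55], [-1.08, 4.22], [0.17, 2.65], [-2.57, 2.57]. Speed limits (rad/s): [2.79, 2.79, 3.14, 3.14, 3.14, 3.14].

INTERFACE

Orientations are given as a unit quaternion [w, x, y, z].
In Python, from cell import telemetry, read_camera, workorder, robot gives the robot as it stands.
- The arm moves only by the tool send_rows, never from a script. Its argument "increments" is text: rows parted by semicolons, each of 4 numbers parted by spaces: the shift along the tool's x, y, z in cm, then the turn about the tool's y in rad. In form: dx dy dz roll; .... A call has 1 to 10 rows; each row is the pose to reach, as a shift and turn from the pose commanded when the call began, along the tool's axes at that moment; what a row does not reach only later rows make up. A row lasts 1/8 s, in which the tool goes at most 62.5 mm and 10.7 degrees, less where a joint would pass 70% of its speed; a pose out of reach is approached as far as the arm can. A call with a gripper value outside its range is refused whole. "jaw" is the gripper's target within -1 to 1 (shut at 1, half-way at 0, fully open at -1), set as the call begins (left out, the last holds). The fingers move at their own pace and stop on an object; "squeeze" is the grip in N (left out, the last holds). Time passes only in rows, so rows that repeat a pose let the fingers close. It gives the time, the measured TCP pose, the force and the opening at its end, in the units of the state.
- telemetry.state(): the state, without advancing time (a new reading comes with each control period).
- read_camera(name): name is "scene" or "top" or "wrist"; returns a dict with "img" (384x512x3 uint8, blue, green, red), "vertical_fov" (degrees; the focal length in pixels is half the picture's height over the tangent of half this angle, whatever the lens; pixels are square), "cx", "cy" (the principal point, pixels), "extrinsics" (4x4, takes a point from camera to world coordinates). Camera axes: x right, y up, looking along -z (the intrinsics and any distortion apply to the point x, -y, -z); pixel columns grow to the right and rows downward; lengths in mm; the calibration is good to about 2 mm. A picture is of the moment at which its call begins. There is no depth.
- workorder.close_job(): hands the job in, once; it reports no verdict.
The state is a dict: "clock": time; "qpos": joint angles; "joint_vel": joint speeds; "joint_efforts": joint torques, N m; "tcp_pos": TCP position; "orientation": TCP orientation; "force": force on the tool from outside, world axes, zero at the start; "wrist_torque": the same for the moment, N m; "finger_gap": finger opening in mm.
Only numpy, scipy, OpenCV 4.12 (cv2) and the standard library are available. Lean on these libraries where they do the work, as an engineer would, in place of code of your own. Each camera call takes 0.05 s, during which the arm holds its last target.

## Working session

There is one attempt and no reset: what is moved stays moved. The work goes in short steps, Python scripts to look and compute and a tool call to move; the robot and the scene stay as the last step left them, time stands still between calls to the robot, and variables do not carry over. Pictures are saved under pics/ and viewed, and the job is handed in when it is done.

Besides the shell and the picture viewer there is one more tool, called after ">>>" by a JSON object that holds its "fn" and its "kwargs". send_rows: Moves the arm, as the interface text tells. Its arguments: {"type":"object","properties":{"increments":{"type":"string"},"jaw":{"type":"number"},"squeeze":{"type":"number"}},"required":["increments"]}

```bash
ls; mkdir -p pics
python3 - <<'E'
from cell import telemetry, read_camera, workorder, robot
import cv2,numpy as np
print(telemetry.state())
for n in ["scene","top","wrist"]:
    c=read_camera(n); cv2.imwrite(f"pics/{n}0.png",c["img"])
    print(n,{k:(np.round(v,3).tolist() if not isinstance(v,str) else v) for k,v in c.items() if k!="img"})
print([a for a in dir(robot) if a[0]!='_'])
E
```

```text
pics
{'clock': 0.0, 'qpos': array([-1.28512246e+00,  8.79083074e-02,  1.37220532e+00, -1.00195007e-05,
        1.68360694e+00, -1.03106420e-01]), 'joint_vel': array([-1.30918682e-03,  2.14578717e-03, -8.19798319e-04, -9.61146995e-05,
       -1.44803656e-03, -1.15270282e-03]), 'joint_efforts': array([ 1.14305443e-03, -3.40178812e+01, -3.02424932e+01,  7.19735515e-02,
        3.30909749e-02, -1.85099939e-04]), 'tcp_pos': array([ 208.37877805, -508.63749987,  301.55430953]), 'orientation': array([ 0.58764494, -0.58668781,  0.39457934, -0.39341832]), 'force': array([0.04394302, 0.21839836, 0.54008082]), 'wrist_torque': array([-0.01366353, -0.02827881,  0.00675798]), 'finger_gap': 94.06085527801679}
scene {'vertical_fov': 53.553, 'cx': 252.643, 'cy': 193.882, 'extrinsics': [[0.829, 0.243, -0.503, 74.085], [-0.559, 0.377, -0.739, -850.264], [0.01, 0.894, 0.449, 478.257], [0.0, 0.0, 0.0, 1.0]]}
top {'vertical_fov': 56.319, 'cx': 249.962, 'cy': 198.19, 'extrinsics': [[0.291, 0.936, -0.2, 331.522], [-0.957, 0.285, -0.058, -254.574], [0.003, 0.209, 0.978, 888.189], [0.0, 0.0, 0.0, 1.0]]}
wrist {'vertical_fov': 66.878, 'cx': 250.91, 'cy': 192.837, 'extrinsics': [[0.38, 0.897, 0.225, 273.003], [-0.925, 0.369, 0.09, -482.167], [-0.002, -0.243, 0.97, 384.239], [0.0, 0.0, 0.0, 1.0]]}
['IKError', 'hold_point_z']
```

View pics/scene0.png

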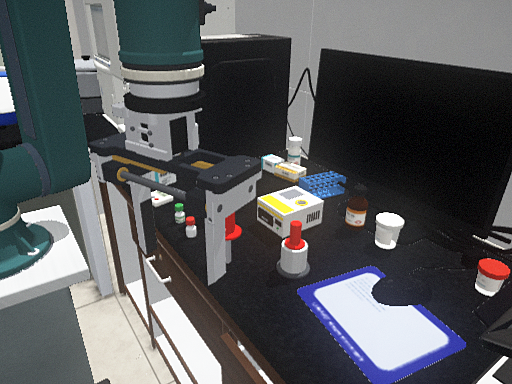

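View pics/top0.png

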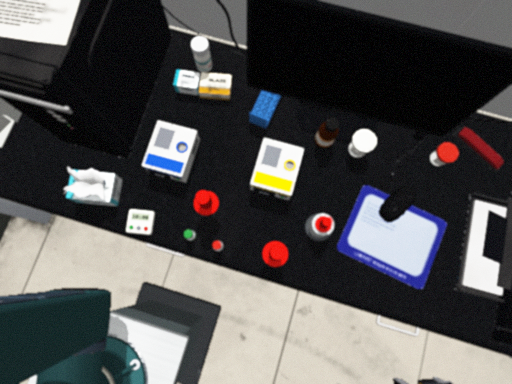

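View pics/wrist0.png

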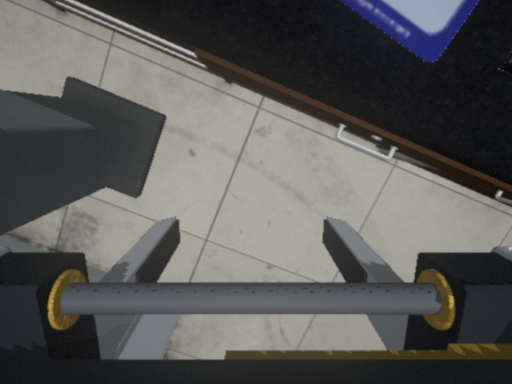

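Run:
```python
from cell import telemetry
from scipy.spatial.transform import Rotation as R
w,x,y,z=telemetry.state()["orientation"]
print(R.from_quat([x,y,z,w]).as_matrix().round(4))
```

```text
[[ 3.791e-01 -5.000e-04  9.254e-01]
 [-9.254e-01  1.600e-03  3.791e-01]
 [-1.700e-03 -1.000e+00  2.000e-04]]
```

```bash
cat > h.py <<'E'
import cv2,numpy as np
from cell import telemetry, read_camera
def ray(c,u,v):
    f=192/np.tan(np.radians(c["vertical_fov"])/2)
    E=np.array(c["extrinsics"]); d=E[:3,:3]@np.array([(u-c["cx"])/f,-(v-c["cy"])/f,-1]); return E[:3,3],d
def onz(c,u,v,z):
    o,d=ray(c,u,v); return o+d*(z-o[2])/d[2]
def proj(c,p):
    f=192/np.tan(np.radians(c["vertical_fov"])/2)
    E=np.array(c["extrinsics"]); q=E[:3,:3].T@(np.array(p)-E[:3,3]); return c["cx"]+f*q[0]/-q[2], c["cy"]-f*q[1]/-q[2]
E
python3 - <<'E'
from h import *
c=read_camera("top"); print([k for k in c])
im=c["img"]; hsv=cv2.cvtColor(im,cv2.COLOR_BGR2HSV)
red=((hsv[...,0]<8)|(hsv[...,0]>172))&(hsv[...,1]>150)&(hsv[...,2]>80)
n,l,s,ce=cv2.connectedComponentsWithStats(red.astype(np.uint8))
for i in range(1,n):
    if s[i,4]>15: print(s[i],ce[i].round(1),onz(c,*ce[i],60).round(0))
a=cv2.resize(im[180:280,180:345],None,fx=4.8,fy=4.8,interpolation=cv2.INTER_CUBIC); cv2.imwrite("pics/topA.png",a)
a=cv2.resize(im[110:210,130:310],None,fx=4.4,fy=4.4,interpolation=cv2.INTER_CUBIC); cv2.imwrite("pics/topB.png",a)
c=read_camera("scene"); a=cv2.resize(c["img"][170:300,140:340],None,fx=4,fy=4,interpolation=cv2.INTER_CUBIC); cv2.imwrite("pics/sceneA.png",a)
E
```

```text
['img', 'vertical_fov', 'cx', 'cy', 'extrinsics']
[459 127  44  42 560] [481.6 146.3] [ 790. -708.   60.]
[436 142  24  21 381] [447.6 151.9] [ 751. -632.   60.]
[193 189  27  27 569] [205.5 202.2] [ 462. -108.   60.]
[316 217  16  15 188] [323.2 223.8] [ 493. -386.   60.]
[212 240   9   9  67] [215.8 244.3] [ 375. -162.   60.]
[262 240  27  27 590] [274.9 253.3] [ 394. -297.   60.]
```

View pics/topA.png

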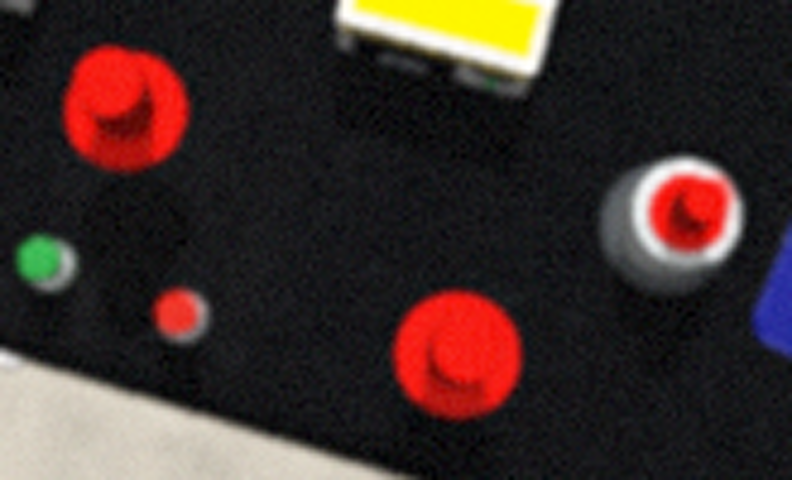

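View pics/topB.png

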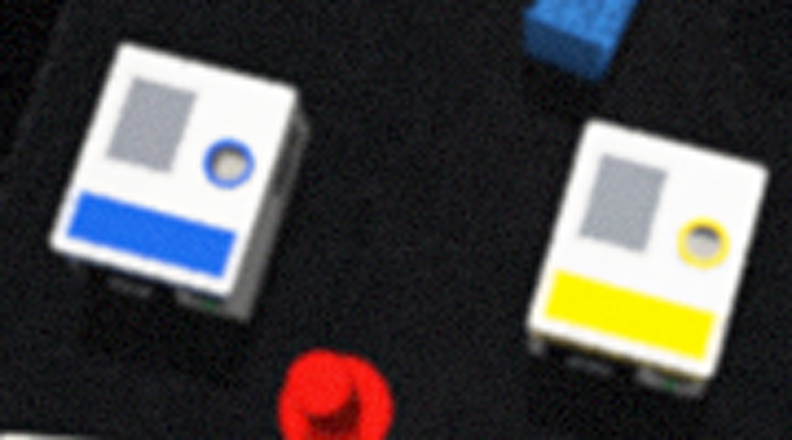

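View pics/sceneA.png

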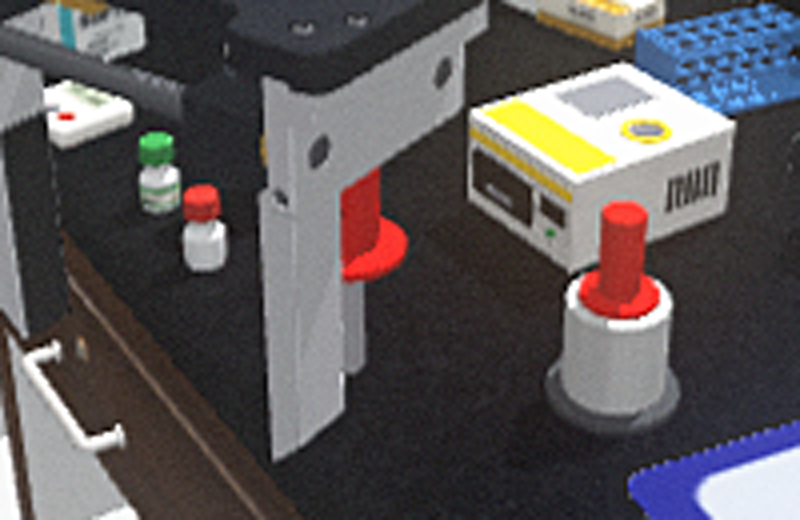

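Candidates for the pin: red at top-image (206,202) and (275,253), both with big flanges and no aluminium stand; the one at (321,224), which is the smallest and stands in the aluminium tube on a dark foot, so that is the target. Also red-capped vial (216,244) and red cap (447,152), both unrelated. Yellow reader at (277,168), its hole at about (290,165); blue reader at (171,150). The close crops confirm this. Now I'll measure.

Run:
```python
from h import *
def masks(im):
    h=cv2.cvtColor(im,cv2.COLOR_BGR2HSV)
    red=((h[...,0]<8)|(h[...,0]>172))&(h[...,1]>140)&(h[...,2]>60)
    yel=(h[...,0]>20)&(h[...,0]<36)&(h[...,1]>90)&(h[...,2]>120)
    wh=(h[...,1]<60)&(h[...,2]>190)
    return red,yel,wh,h
def fit(m,box):
    x0,y0,x1,y1=box; mm=np.zeros_like(m,np.uint8); mm[y0:y1,x0:x1]=m[y0:y1,x0:x1]
    cs,_=cv2.findContours(mm,cv2.RETR_EXTERNAL,cv2.CHAIN_APPROX_NONE); k=max(cs,key=cv2.contourArea)
    return k
t=read_camera("top");s=read_camera("scene")
for n,c,bs,bt,by in(("top",t,(310,212,338,236),(305,208,340,242),(281,157,298,173)),("scene",s,(280,215,312,252),(275,235,315,275),(292,197,311,207))):
    red,yel,wh,h=masks(c["img"])
    k=fit(yel,by); e=cv2.fitEllipse(k); print(n,"collar",np.round(e[0],1),np.round(e[1],1),onz(c,*e[0],68).round(1))
    k=fit(red,bs); print(" red bbox",cv2.boundingRect(k))
    if n=="top":
        kk=fit(wh|red,bt); e=cv2.fitEllipse(kk); print(" ring",np.round(e[0],1),np.round(e[1],1),onz(c,*e[0],58).round(1))
        x,y,w,hh=cv2.boundingRect(k)
    a=cv2.resize(c["img"][bt[1]-5:bt[3]+5,bt[0]-5:bt[2]+5],None,fx=12,fy=12,interpolation=cv2.INTER_CUBIC);cv2.imwrite(f"pics/pin_{n}.png",a)
# reader corners in top
red,yel,wh,h=masks(t["img"])
k=fit(wh|yel|((h[...,2]>125)&(h[...,1]<60)),(245,130,310,205)); r=cv2.minAreaRect(k); b=cv2.boxPoints(r)
P=np.array([onz(t,*q,66) for q in b]); print(b.round(1).tolist(),P.round(1).tolist(),np.linalg.norm(np.diff(P,axis=0),axis=1).round(1),P.mean(0))
```

```text
top collar [289.4 164.9] [10.3 11.2] [ 604.7 -272.2   68. ]
 red bbox (316, 217, 16, 15)
 ring [322.  223.4] [18.4 21.3] [ 493.1 -383.5   58. ]
scene collar [301.1 202.3] [ 5.2 12.5] [ 604.  -271.1   68. ]
 red bbox (285, 220, 20, 30)
[[248.8000030517578, 184.39999389648438], [262.20001220703125, 135.89999389648438], [304.70001220703125, 147.6999969482422], [291.29998779296875, 196.1999969482422]] [[531.0, -193.4, 66.0], [657.0, -189.3, 66.0], [657.9, -296.1, 66.0], [532.8, -297.1, 66.0]] [126.  106.9 125.1] [ 594.68066855 -243.99118768   66.        ]
```

View pics/pin_top.png

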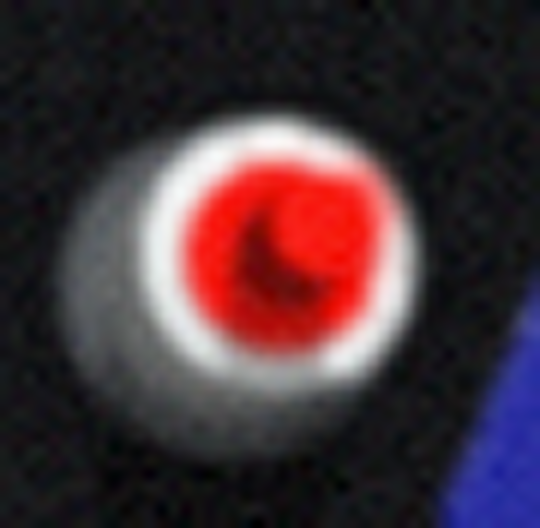

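View pics/pin_scene.png

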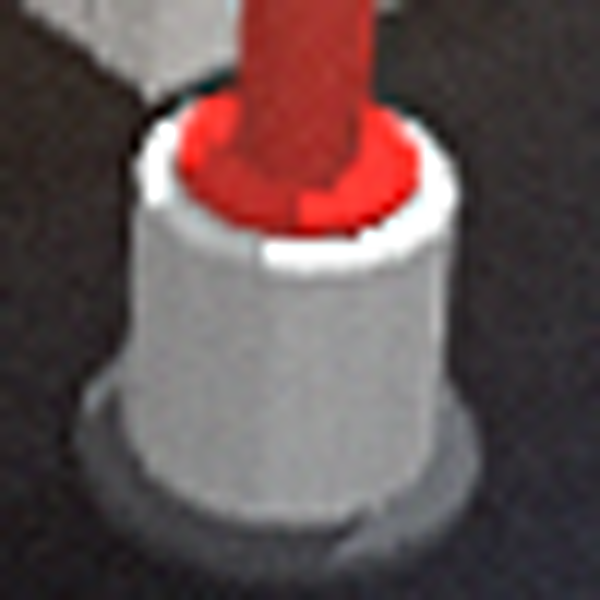

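```bash
cat >> h.py <<'E'
def tri(c1,p1,c2,p2):
    o1,d1=ray(c1,*p1);o2,d2=ray(c2,*p2); A=np.stack([d1,-d2],1); k=np.linalg.lstsq(A,o2-o1,rcond=None)[0]
    a=o1+k[0]*d1;b=o2+k[1]*d2; return (a+b)/2,np.linalg.norm(a-b)
E
python3 - <<'E'
from h import *
t=read_camera("top");s=read_camera("scene")
print("grip top: top",onz(t,326,220.2,107).round(1),"flange",onz(t,323.2,224,62).round(1),"ring",onz(t,322.75,223.3,58).round(1))
print("scene ring/flange",onz(s,294.4,230+195/12-.5,58).round(1),onz(s,294.3,230+163/12-.5-0.5,62).round(1))
# grip top ellipse scene
h=s["img"]
a=cv2.resize(h[215:245,280:310],None,fx=16,fy=16,interpolation=cv2.INTER_CUBIC);cv2.imwrite("pics/g.png",a)
print("foot scene",onz(s,293,230+470/12-.5,0).round(1))
a=cv2.resize(h[40:240,270:512],None,fx=3,fy=3,interpolation=cv2.INTER_CUBIC);cv2.imwrite("pics/mon.png",a)
for z in(0,50,100,200): print(z,onz(t,247,82,z).round(0),onz(t,390,124,z).round(0))
print(onz(t,201.5,196,150),onz(t,275,251,150), onz(t,363,140,60))
E
```

```text
grip top: top [ 492.9 -382.6  107. ] flange [ 491.7 -385.9   62. ] ring [ 493.8 -385.2   58. ]
scene ring/flange [ 488.1 -388.1   58. ] [ 490.9 -384.    62. ]
foot scene [ 490.9 -385.6   -0. ]
0 [ 820. -100.    0.] [ 814. -499.    0.]
50 [ 793. -109.   50.] [ 787. -485.   50.]
100 [ 765. -118.  100.] [ 760. -471.  100.]
200 [ 710. -135.  200.] [ 705. -444.  200.]
[ 457.48475534 -111.74186595  150.        ] [ 392.19848299 -291.68497645  150.        ] [ 721.15309982 -427.71092652   60.        ]
```

View pics/g.png

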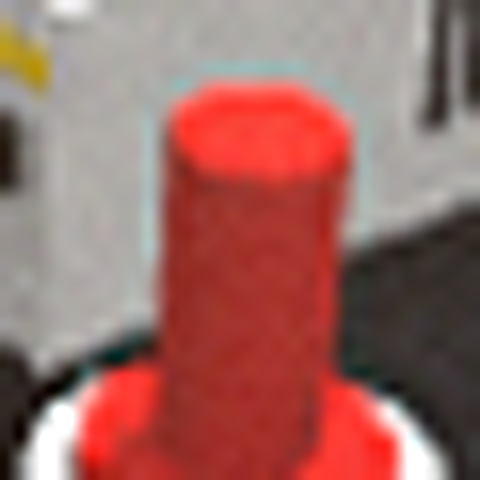

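View pics/mon.png

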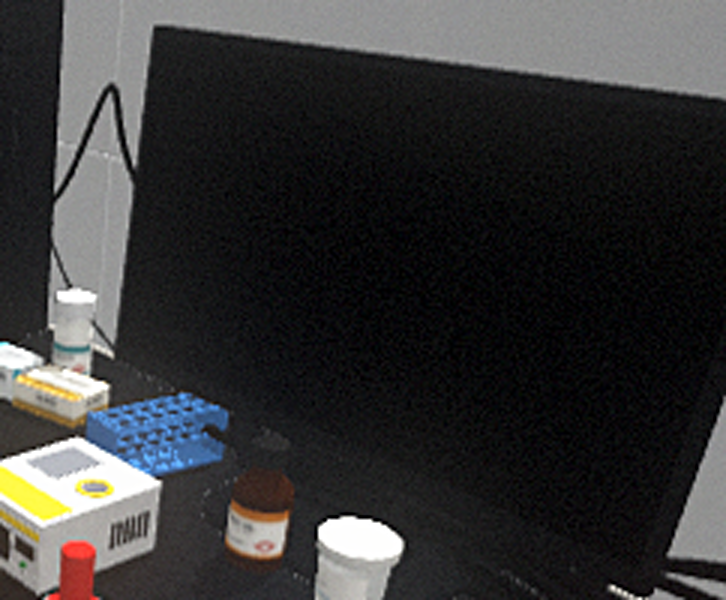

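Run:
```python
from h import *
t=read_camera("top");s=read_camera("scene")
print("griptop scene",onz(s,295.75,222.6,107).round(1), tri(t,(326,220.2),s,(295.75,222.6)))
print("mon",tri(t,(247,82),s,(309.3,158.3)))
print("mon top-left at x=780:",[ (lambda o,d:(o+d*(780-o[0])/d[0]).round(0))(*ray(s,322,49))])
print("bottle",tri(t,(331,124),s,(360,185)), proj(s,(457,-112,150)), proj(s,(392,-292,150)))
print("cup",tri(t,(363,137),s,(390,217)))
```

```text
griptop scene [ 491.3 -383.7  107. ] (array([ 492.80820513, -382.52683705,  106.0138742 ]), np.float64(0.750746519333268))
mon (array([ 767.84881601, -114.98353194,   91.48214876]), np.float64(4.314803634114685))
mon top-left at x=780: [array([ 780., -113.,  378.])]
bottle (array([ 716.09509027, -338.28549029,  109.55877482]), np.float64(3.4672961541830185)) (np.float64(210.47774972134908), np.float64(160.33085008551058)) (np.float64(225.43839044418732), np.float64(196.84128840787474))
cup (array([ 726.14895197, -424.74773117,   65.06914256]), np.float64(0.4011282694237079))
```

>>> {"fn": "send_rows", "kwargs": {"increments": "-0.1 0 3 0; -0.2 0 8 0; -0.4 0 13.5 0; -0.5 0 19 0; -0.6 0 24 0; -0.7 1 28 0; -0.8 2 30.2 0; -0.8 3 31 0; -0.8 3 31 0; -0.8 3 31 0", "jaw": -1, "squeeze": 20}}

```text
clock: 1.8
tcp_pos: [491.3, -384.9, 273.0]
orientation: [-0.587, 0.587, -0.394, 0.395]
force: [-0.2, -0.6, 0.8]
finger_gap: 94.0
```

```bash
cat >> h.py <<'E'
from scipy.spatial.transform import Rotation as R
def pose():
    s=telemetry.state(); w,x,y,z=s["orientation"]; return s,np.array(s["tcp_pos"]),R.from_quat([x,y,z,w]).as_matrix()
def need(target):
    s,p,M=pose(); print("clock",s["clock"],"tcp",p.round(1),"F",np.round(s["force"],1),"gap",round(s["finger_gap"],1)); print("tool-axis cm:",(M.T@(np.array(target)-p)/10).round(2)); print(M.round(4))
E
python3 - <<'E'
from h import *
need([492,-384,165])
w=read_camera("wrist"); cv2.imwrite("pics/w1.png",w["img"])
print(proj(w,(492,-384,107)),proj(w,(492,-384,62)))
E
```

```text
clock 1.8 tcp [ 491.3 -384.9  273. ] F [-0.2 -0.6  0.8] gap 94.0
tool-axis cm: [-0.07 10.8   0.1 ]
[[ 3.775e-01 -2.000e-04  9.260e-01]
 [-9.260e-01 -6.000e-04  3.775e-01]
 [ 5.000e-04 -1.000e+00 -4.000e-04]]
(np.float64(250.2796114499071), np.float64(200.01662683523048)) (np.float64(250.34726866765737), np.float64(188.4246570568196))
```

View pics/w1.png

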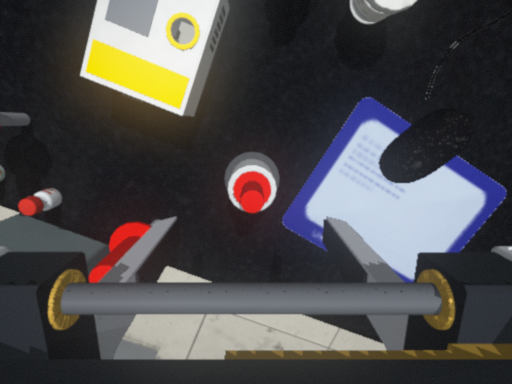

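Run:
```python
from h import *
w=read_camera("wrist"); im=w["img"]; h=cv2.cvtColor(im,cv2.COLOR_BGR2HSV)
a=cv2.resize(im[145:220,215:290],None,fx=8,fy=8,interpolation=cv2.INTER_CUBIC);cv2.imwrite("pics/w1c.png",a)
yel=((h[...,0]>20)&(h[...,0]<36)&(h[...,1]>90)&(h[...,2]>100)).astype(np.uint8); yel[:,:160]=0; yel[60:]=0; yel[:,206:]=0
cs,_=cv2.findContours(yel,cv2.RETR_EXTERNAL,cv2.CHAIN_APPROX_NONE); k=max(cs,key=cv2.contourArea); e=cv2.fitEllipse(k); print(e,onz(w,*e[0],68))
```

```text
((182.2032928466797, 30.982627868652344), (32.13437271118164, 36.5582275390625), 163.95603942871094) [ 604.47861877 -272.3832872    68.        ]
```

View pics/w1c.png

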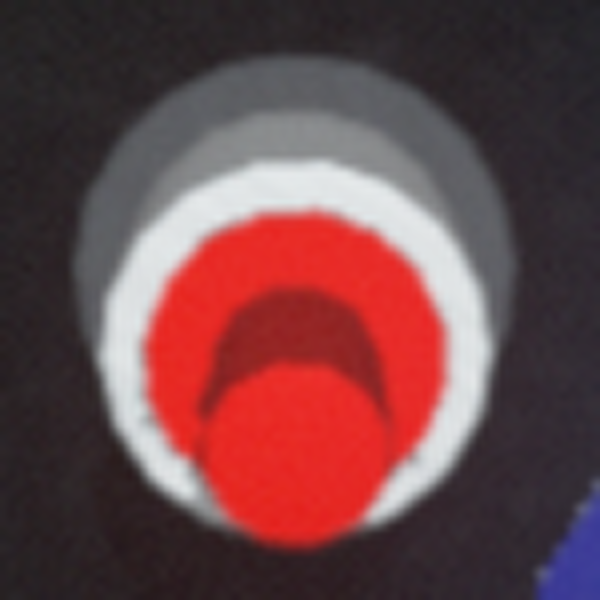

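Run:
```python
from h import *
w=read_camera("wrist")
print(onz(w,251.5,201.4,107),onz(w,251.4,145+350/8-.5,58),onz(w,251.4,145+362/8-.5,62)); need([491,-385,165])
```

```text
[ 491.42891144 -385.62914127  107.        ] [ 491.98767781 -385.46284196   58.        ] [ 491.36449781 -385.70485326   62.        ]
clock 1.95 tcp [ 491.6 -384.8  273.6] F [0.6 0.1 0.8] gap 94.1
tool-axis cm: [-0.02 10.86 -0.07]
[[ 3.777e-01  8.000e-04  9.259e-01]
 [-9.259e-01 -1.100e-03  3.777e-01]
 [ 1.300e-03 -1.000e+00  3.000e-04]]
```

>>> {"fn": "send_rows", "kwargs": {"increments": "0 2 0 0; 0 5 0 0; 0 8 0 0; 0 10 0 0; 0 10.8 0 0; 0 10.8 0 0; 0 10.8 0 0"}}

```text
clock: 2.82
tcp_pos: [492.8, -384.6, 166.3]
orientation: [-0.587, 0.587, -0.393, 0.395]
force: [-0.8, 0.4, 1.2]
finger_gap: 94.3
```

Run:
```python
from h import *
need([491.5,-385,165])
w=read_camera("wrist"); cv2.imwrite("pics/w2.png",w["img"])
s=read_camera("scene"); cv2.imwrite("pics/s2.png",cv2.resize(s["img"][120:300,160:400],None,fx=3,fy=3))
```

```text
clock 2.825 tcp [ 492.8 -384.6  166.3] F [-0.8  0.4  1.2] gap 94.3
tool-axis cm: [-0.01  0.13 -0.14]
[[ 0.379   0.002   0.9254]
 [-0.9254 -0.0019  0.379 ]
 [ 0.0025 -1.      0.0011]]
```

View pics/w2.png

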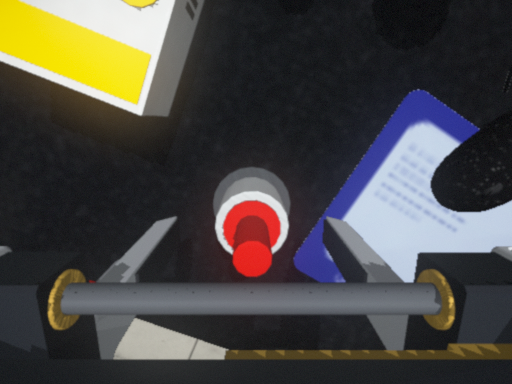

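View pics/s2.png

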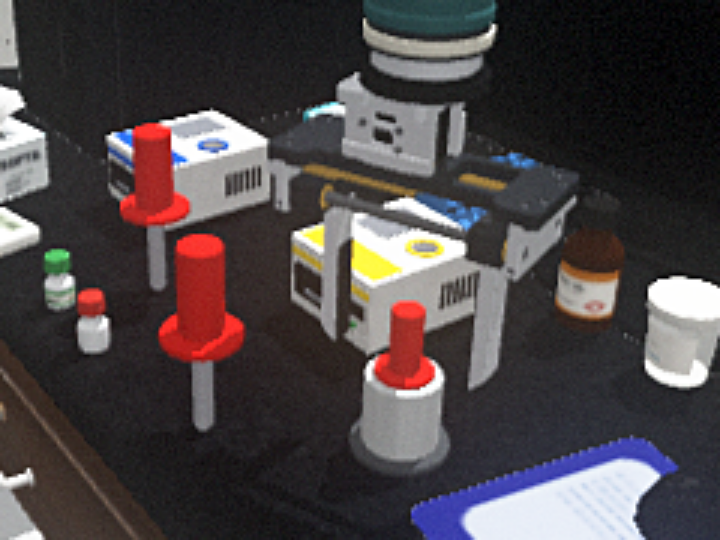

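>>> {"fn": "send_rows", "kwargs": {"increments": "0 0.05 -0.1 0; 0 0.1 -0.1 0; 0 0.1 -0.1 0; 0 0.1 -0.1 0; 0 0.1 -0.1 0; 0 0.1 -0.1 0; 0 0.1 -0.1 0; 0 0.1 -0.1 0", "jaw": 1, "squeeze": 30}}

```text
clock: 3.92
tcp_pos: [491.4, -384.5, 163.7]
orientation: [-0.587, 0.587, -0.394, 0.394]
force: [-0.4, -0.1, 0.6]
finger_gap: 21.3
```

Run:
```python
from h import *
need([491.5,-385,165])
```

```text
clock 3.925 tcp [ 491.4 -384.5  163.7] F [-0.4 -0.1  0.6] gap 21.3
tool-axis cm: [ 0.05 -0.13 -0.01]
[[ 3.791e-01  1.000e-04  9.254e-01]
 [-9.254e-01 -2.000e-04  3.791e-01]
 [ 3.000e-04 -1.000e+00 -0.000e+00]]
```

>>> {"fn": "send_rows", "kwargs": {"increments": "0 -1 0 0; 0 -3 0 0; 0 -5.5 0 0; 0 -8 0 0; 0 -9.5 0 0; 0 -10 0 0; 0 -10 0 0; 0 -10 0 0"}}

```text
clock: 4.92
tcp_pos: [491.1, -384.1, 262.3]
orientation: [0.587, -0.587, 0.395, -0.393]
force: [0.4, 0.4, -0.5]
finger_gap: 21.5
```

Run:
```python
from h import *
need([604.4,-272,264])
w=read_camera("wrist"); cv2.imwrite("pics/w3.png",w["img"])
s=read_camera("scene"); cv2.imwrite("pics/s3.png",cv2.resize(s["img"][120:300,160:400],None,fx=3,fy=3))
```

```text
clock 4.925 tcp [ 491.1 -384.1  262.3] F [ 0.4  0.4 -0.5] gap 21.5
tool-axis cm: [-6.08 -0.17 14.74]
[[ 0.3791 -0.0018  0.9254]
 [-0.9254  0.0016  0.3791]
 [-0.0021 -1.     -0.001 ]]
```

View pics/w3.png

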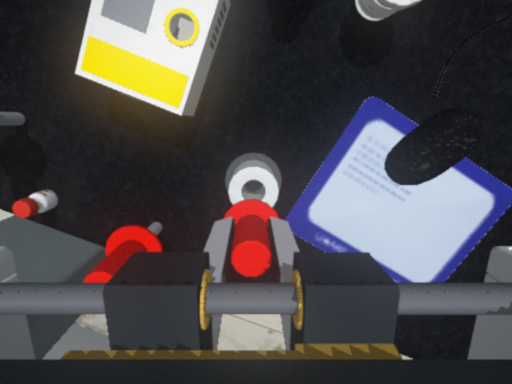

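View pics/s3.png

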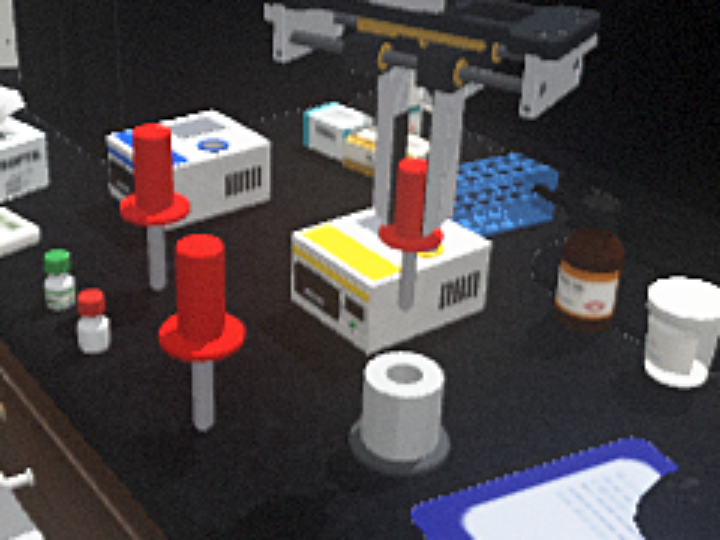

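>>> {"fn": "send_rows", "kwargs": {"increments": "-0.6 0 1.5 0; -1.8 0 4.4 0; -3.2 0 7.8 0; -4.6 0 11.2 0; -5.6 0 13.6 0; -6.1 0 14.7 0; -6.1 0 14.7 0; -6.1 0 14.7 0; -6.1 0 14.7 0"}}

```text
clock: 6.15
tcp_pos: [603.7, -273.1, 263.8]
orientation: [-0.587, 0.587, -0.394, 0.394]
force: [-0.1, -0.6, -1.1]
finger_gap: 21.5
```

Run:
```python
from h import *
need([604.5,-272.1,230])
w=read_camera("top"); cv2.imwrite("pics/t4.png",cv2.resize(w["img"][110:230,220:380],None,fx=5,fy=5))
s=read_camera("scene"); cv2.imwrite("pics/s4.png",cv2.resize(s["img"][100:240,220:400],None,fx=4,fy=4))
w=read_camera("wrist"); cv2.imwrite("pics/w4.png",w["img"])
print(proj(s,(604.5,-272.1,106)),proj(s,(604.5,-272.1,156)))
```

```text
clock 6.15 tcp [ 603.7 -273.1  263.8] F [-0.1 -0.6 -1.1] gap 21.5
tool-axis cm: [-0.07  3.38  0.11]
[[ 3.777e-01 -0.000e+00  9.259e-01]
 [-9.259e-01 -3.000e-04  3.777e-01]
 [ 3.000e-04 -1.000e+00 -1.000e-04]]
(np.float64(302.686861236329), np.float64(187.56738424040105)) (np.float64(304.2478853741399), np.float64(167.12112086641434))
```

View pics/s4.png

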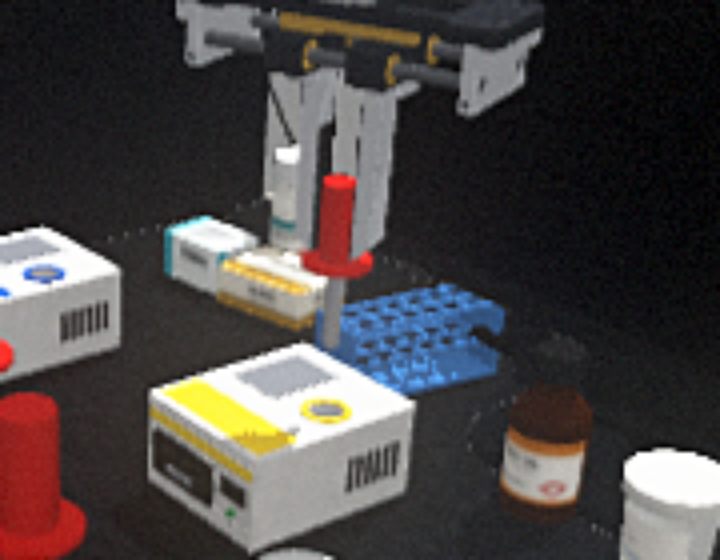

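View pics/w4.png

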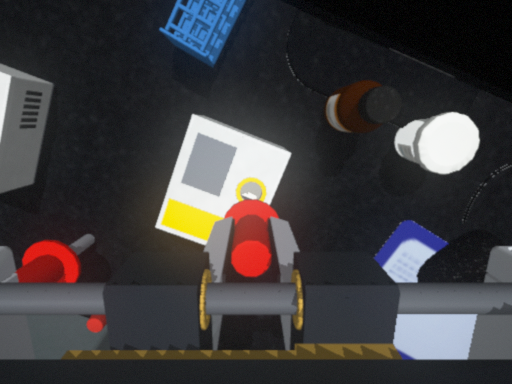

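View pics/t4.png

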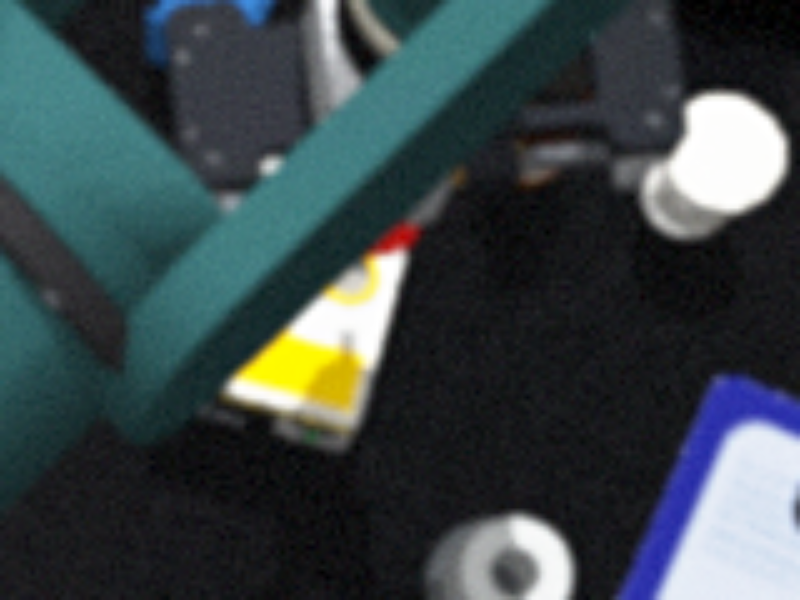

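The scene view puts the tip at about (302.5,186.7), against the predicted (302.7,187.6), so it is over the hole. I'll lower it to just above the mouth and check.

>>> {"fn": "send_rows", "kwargs": {"increments": "-0.1 0.6 0.1 0; -0.1 1.6 0.1 0; -0.1 2.4 0.1 0; -0.1 2.9 0.1 0; -0.1 2.9 0.1 0; -0.1 2.9 0.1 0"}}

```text
clock: 7.05
tcp_pos: [605.0, -271.0, 235.0]
orientation: [-0.587, 0.587, -0.394, 0.394]
force: [0.3, 0.6, 0.3]
finger_gap: 21.3
```

Run:
```python
from h import *
need([604.5,-272.1,224])
s=read_camera("scene"); cv2.imwrite("pics/s5.png",cv2.resize(s["img"][160:220,260:340],None,fx=9,fy=9,interpolation=cv2.INTER_CUBIC))
w=read_camera("wrist"); cv2.imwrite("pics/w5.png",cv2.resize(w["img"][150:300,180:330],None,fx=4,fy=4))
t=read_camera("top"); cv2.imwrite("pics/t5.png",cv2.resize(t["img"][140:200,260:340],None,fx=9,fy=9,interpolation=cv2.INTER_CUBIC))
```

```text
clock 7.05 tcp [ 605. -271.  235.] F [0.3 0.6 0.3] gap 21.3
tool-axis cm: [ 0.08  1.1  -0.09]
[[ 3.791e-01  5.000e-04  9.254e-01]
 [-9.254e-01 -4.000e-04  3.791e-01]
 [ 5.000e-04 -1.000e+00  3.000e-04]]
```

View pics/s5.png

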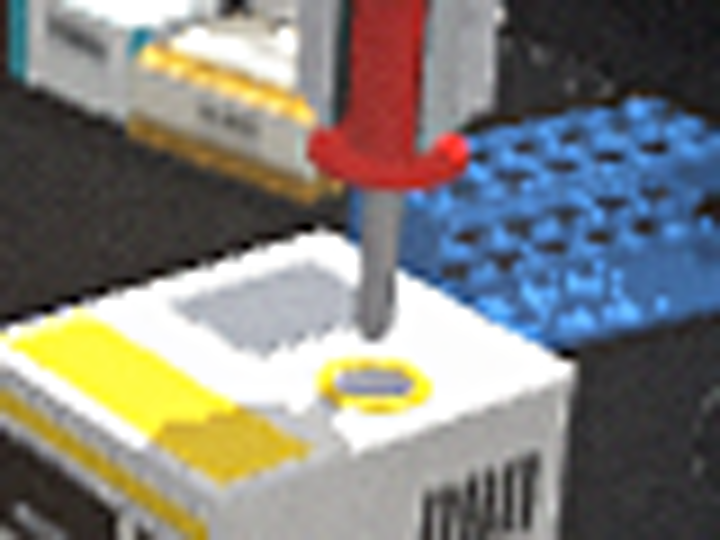

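View pics/w5.png

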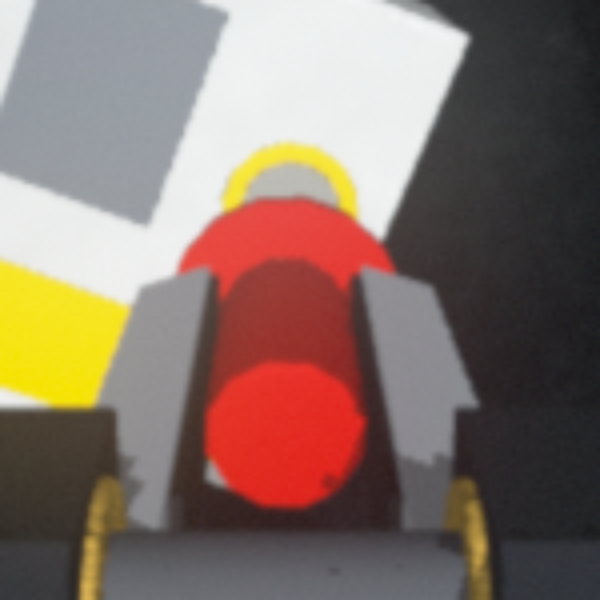

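View pics/t5.png

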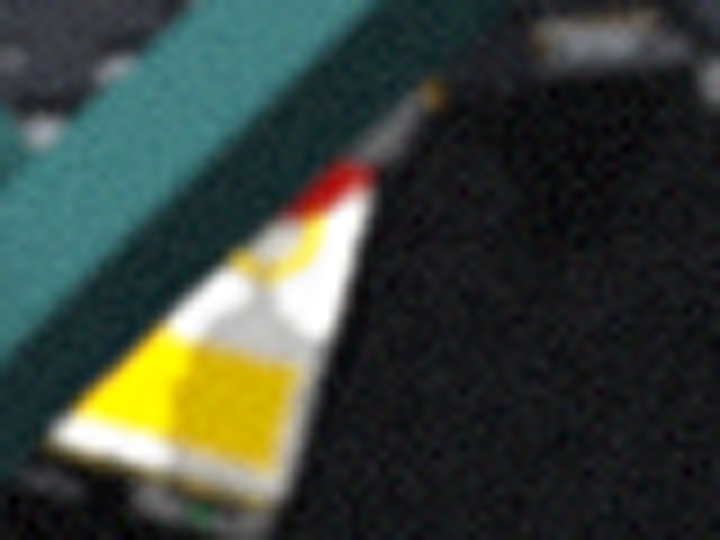

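>>> {"fn": "send_rows", "kwargs": {"increments": "0.05 0.8 0 0; 0.05 1.6 0 0; 0.05 2.4 0 0; 0.05 3.2 0 0; 0.05 3.8 0 0; 0.05 4.3 0 0; 0.05 4.8 0 0; 0.05 4.8 0 0"}}

```text
clock: 8.2
tcp_pos: [605.0, -271.4, 187.3]
orientation: [-0.587, 0.587, -0.394, 0.394]
force: [-0.1, 1.2, 1.8]
finger_gap: 21.3
```

>>> {"fn": "send_rows", "kwargs": {"increments": "0 0.2 0 0; 0 0.4 0 0; 0 0.5 0 0; 0 0.5 0 0; 0 0.5 0 0"}}

```text
clock: 8.82
tcp_pos: [605.2, -271.5, 181.9]
orientation: [0.587, -0.587, 0.394, -0.394]
force: [-1.0, 1.1, 3.7]
finger_gap: 21.9
```

Run:
```python
from h import *
need([604.5,-272.1,180.5])
s=read_camera("scene"); cv2.imwrite("pics/s6.png",cv2.resize(s["img"][140:260,220:340],None,fx=5,fy=5,interpolation=cv2.INTER_CUBIC))
t=read_camera("top"); cv2.imwrite("pics/t6.png",cv2.resize(t["img"][140:220,240:340],None,fx=7,fy=7,interpolation=cv2.INTER_CUBIC))
```

```text
clock 8.825 tcp [ 605.2 -271.5  181.9] F [-1.   1.1  3.7] gap 21.9
tool-axis cm: [ 0.03  0.14 -0.09]
[[ 3.790e-01  5.000e-04  9.254e-01]
 [-9.254e-01 -3.000e-04  3.790e-01]
 [ 5.000e-04 -1.000e+00  3.000e-04]]
```

View pics/s6.png

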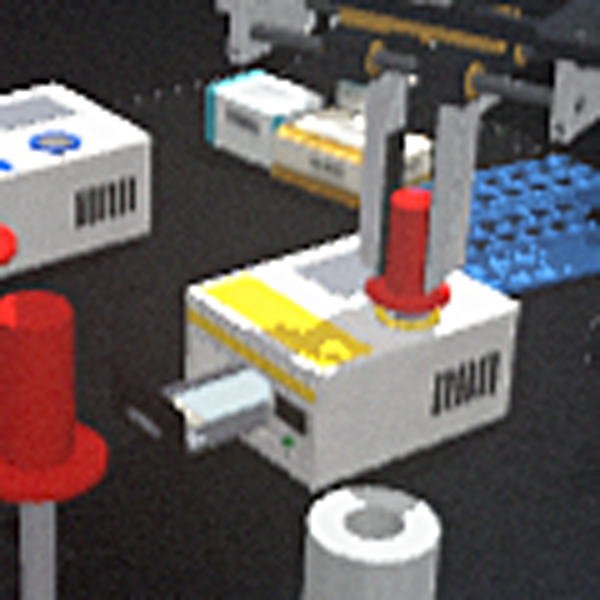

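View pics/t6.png

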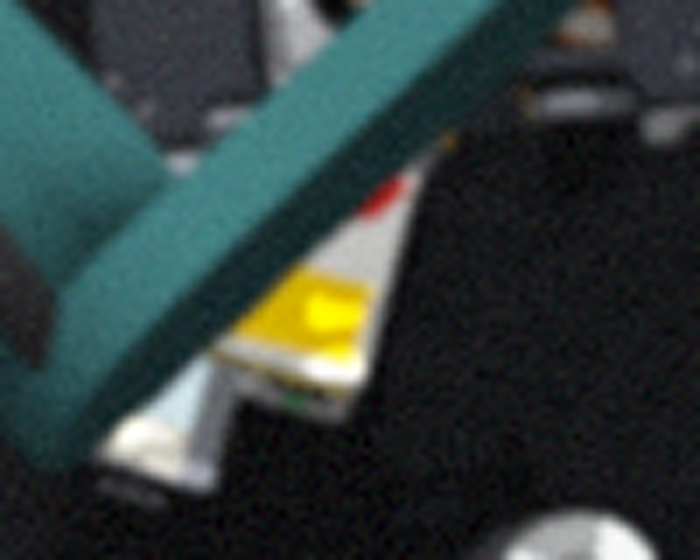

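The tray is springing out. I'll hold for half a second, then lift.

>>> {"fn": "send_rows", "kwargs": {"increments": "0 0 0 0; 0 0 0 0; 0 0 0 0; 0 0 0 0; 0 -0.8 0 0; 0 -2 0 0; 0 -3.5 0 0; 0 -5.5 0 0; 0 -7.5 0 0; 0 -8.2 0 0"}}

```text
clock: 10.18
tcp_pos: [605.5, -271.7, 266.6]
orientation: [0.587, -0.587, 0.393, -0.395]
force: [0.8, 1.2, -0.8]
finger_gap: 21.1
```

>>> {"fn": "send_rows", "kwargs": {"increments": "0 0 0 0; 0 0 0 0"}}

```text
clock: 10.42
tcp_pos: [604.7, -271.3, 262.6]
orientation: [-0.587, 0.587, -0.395, 0.393]
force: [-0.7, 0.2, -0.6]
finger_gap: 21.8
```

Run:
```python
from h import *
need([491.5,-385,264])
s=read_camera("scene"); cv2.imwrite("pics/s7.png",cv2.resize(s["img"][120:270,200:350],None,fx=4,fy=4,interpolation=cv2.INTER_CUBIC))
w=read_camera("wrist"); cv2.imwrite("pics/w7.png",w["img"])
```

```text
clock 10.425 tcp [ 604.7 -271.3  262.6] F [-0.7  0.2 -0.6] gap 21.8
tool-axis cm: [  6.23  -0.13 -14.79]
[[ 3.791e-01 -1.700e-03  9.254e-01]
 [-9.254e-01  8.000e-04  3.791e-01]
 [-1.400e-03 -1.000e+00 -1.200e-03]]
```

View pics/s7.png

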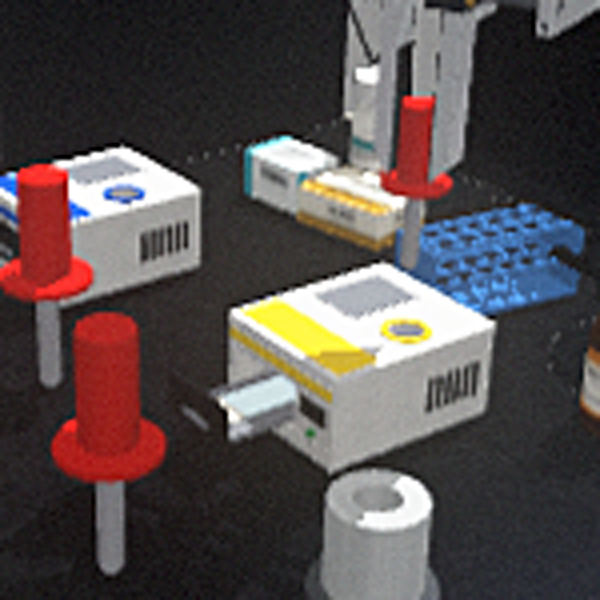

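View pics/w7.png

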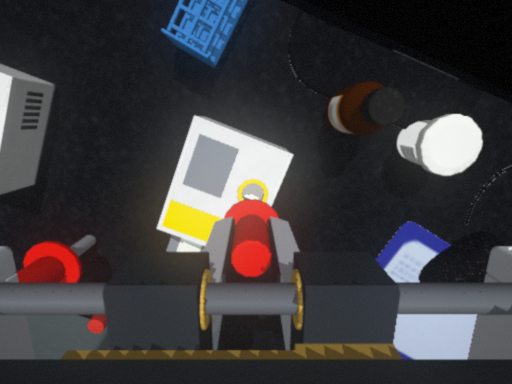

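>>> {"fn": "send_rows", "kwargs": {"increments": "0.6 0 -1.5 0; 1.8 0 -4.4 0; 3.2 0 -7.8 0; 4.6 0 -11.2 0; 5.6 0 -13.6 0; 6.15 0 -14.8 0; 6.15 0 -14.8 0; 6.15 0 -14.8 0; 6.15 0 -14.8 0"}}

```text
clock: 11.65
tcp_pos: [492.1, -383.7, 263.6]
orientation: [0.588, -0.587, 0.394, -0.394]
force: [0.5, 0.1, -0.5]
finger_gap: 21.8
```

Run:
```python
from h import *
need([491.5,-385,165])
s=read_camera("scene"); cv2.imwrite("pics/s8.png",cv2.resize(s["img"][180:290,240:350],None,fx=5,fy=5,interpolation=cv2.INTER_CUBIC))
w=read_camera("wrist"); cv2.imwrite("pics/w8.png",cv2.resize(w["img"][140:290,180:330],None,fx=4,fy=4,interpolation=cv2.INTER_CUBIC))
t=read_camera("top"); cv2.imwrite("pics/t8.png",cv2.resize(t["img"][130:250,220:380],None,fx=5,fy=5,interpolation=cv2.INTER_CUBIC))
print(proj(s,(491.5,-385,107)))
```

```text
clock 11.65 tcp [ 492.1 -383.7  263.6] F [ 0.5  0.1 -0.5] gap 21.8
tool-axis cm: [ 0.1   9.86 -0.1 ]
[[ 3.804e-01  1.000e-04  9.248e-01]
 [-9.248e-01  1.000e-04  3.804e-01]
 [-1.000e-04 -1.000e+00  2.000e-04]]
(np.float64(296.2814463778262), np.float64(222.8681524781873))
```

View pics/s8.png

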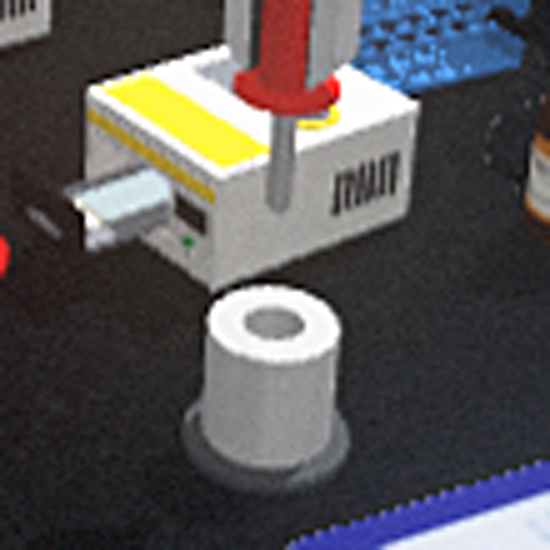

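View pics/w8.png

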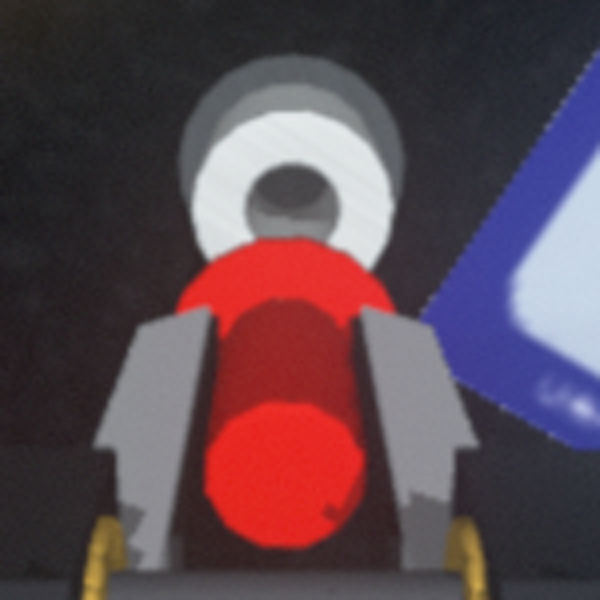

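View pics/t8.png

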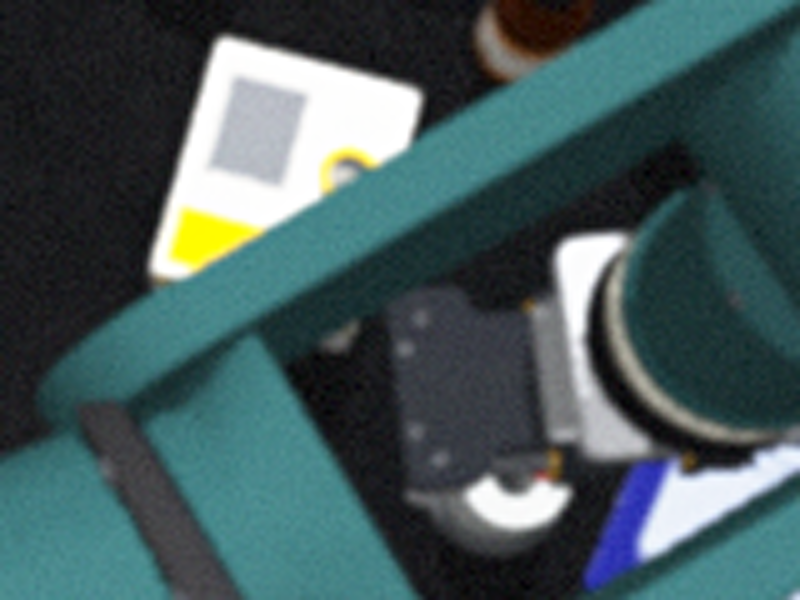

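>>> {"fn": "send_rows", "kwargs": {"increments": "0.1 1 0 0; 0.1 2.5 0 0; 0.1 4 0 0; 0.1 5.5 0 0; 0.1 7 0 0; 0.1 8.3 0 0; 0.1 9.2 0 0; 0.1 9.7 0 0; 0.1 9.9 0 0; 0.1 9.9 0 0"}}

```text
clock: 13.05
tcp_pos: [491.9, -385.5, 165.1]
orientation: [-0.587, 0.587, -0.394, 0.394]
force: [0.0, -0.4, -0.9]
finger_gap: 21.7
```

Run:
```python
from h import *
need([491.5,-385,164])
s=read_camera("scene"); cv2.imwrite("pics/s9.png",cv2.resize(s["img"][180:290,240:350],None,fx=5,fy=5,interpolation=cv2.INTER_CUBIC))
```

```text
clock 13.05 tcp [ 491.9 -385.5  165.1] F [ 0.  -0.4 -0.9] gap 21.7
tool-axis cm: [-0.06  0.11 -0.02]
[[ 3.791e-01  5.000e-04  9.254e-01]
 [-9.254e-01 -5.000e-04  3.791e-01]
 [ 7.000e-04 -1.000e+00  3.000e-04]]
```

View pics/s9.png

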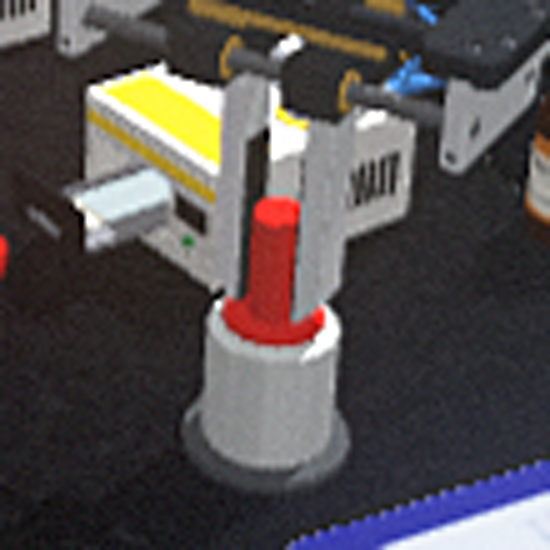

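>>> {"fn": "send_rows", "kwargs": {"increments": "0 0.1 0 0; 0 0.15 0 0; 0 0.2 0 0; 0 0.2 0 0"}}

```text
clock: 13.6
tcp_pos: [491.9, -385.5, 163.7]
orientation: [-0.587, 0.587, -0.394, 0.394]
force: [-0.8, 1.7, 3.9]
finger_gap: 21.2
```

Contact felt at 4 N, so the flange is seated. Releasing and rising straight up.

>>> {"fn": "send_rows", "kwargs": {"increments": "0 0 0 0; 0 0 0 0; 0 0 0 0; 0 0 0 0; 0 0 0 0; 0 -0.3 0 0", "jaw": -0.4}}

```text
clock: 14.35
tcp_pos: [491.7, -385.2, 165.5]
orientation: [0.587, -0.587, 0.394, -0.394]
force: [-1.0, 0.1, 0.2]
finger_gap: 65.6
```

>>> {"fn": "send_rows", "kwargs": {"increments": "0 -1 0 0; 0 -3 0 0; 0 -6 0 0; 0 -9 0 0; 0 -12 0 0; 0 -14 0 0; 0 -14 0 0"}}

```text
clock: 15.22
tcp_pos: [492.3, -385.8, 310.0]
orientation: [-0.587, 0.588, -0.391, 0.396]
force: [-0.4, -0.1, 0.0]
finger_gap: 66.1
```

>>> {"fn": "send_rows", "kwargs": {"increments": "0.1 0 -3 0; 0.2 0 -8 0; 0.4 0 -13.5 0; 0.5 0 -19 0; 0.6 0 -24 0; 0.7 0 -28 0; 0.8 0 -30 0; 0.8 0 -30 0"}}

```text
clock: 16.23
tcp_pos: [216.7, -506.6, 305.3]
orientation: [0.587, -0.586, 0.395, -0.394]
force: [0.9, 0.2, 0.5]
finger_gap: 65.9
```

Run:
```python
from h import *
need([208,-508,302])
s=read_camera("scene"); cv2.imwrite("pics/s10.png",cv2.resize(s["img"][160:290,200:350],None,fx=5,fy=4.6,interpolation=cv2.INTER_CUBIC))
t=read_camera("top"); cv2.imwrite("pics/t10.png",cv2.resize(t["img"][130:250,220:360],None,fx=5,fy=5,interpolation=cv2.INTER_CUBIC))
```

```text
clock 16.225 tcp [ 216.7 -506.6  305.3] F [0.9 0.2 0.5] gap 65.9
tool-axis cm: [-0.2   0.33 -0.85]
[[ 3.774e-01  3.000e-04  9.260e-01]
 [-9.260e-01  9.000e-04  3.774e-01]
 [-7.000e-04 -1.000e+00  6.000e-04]]
```

View pics/s10.png

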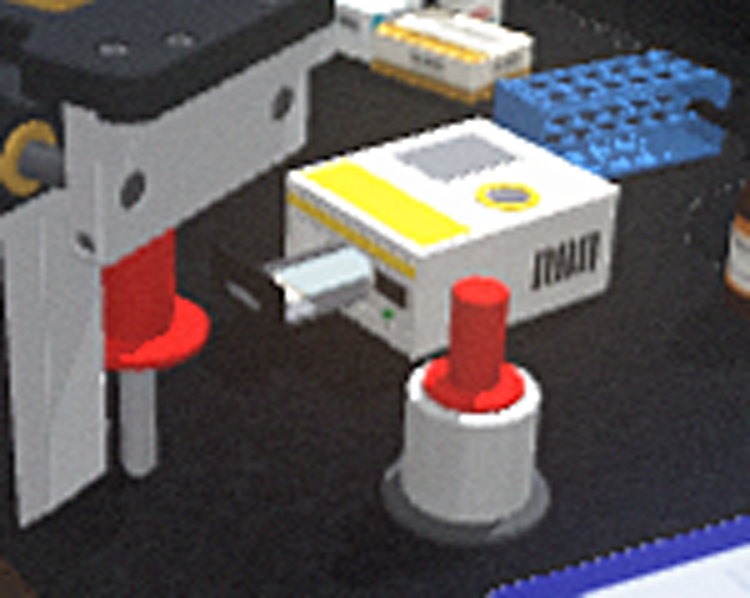

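View pics/t10.png

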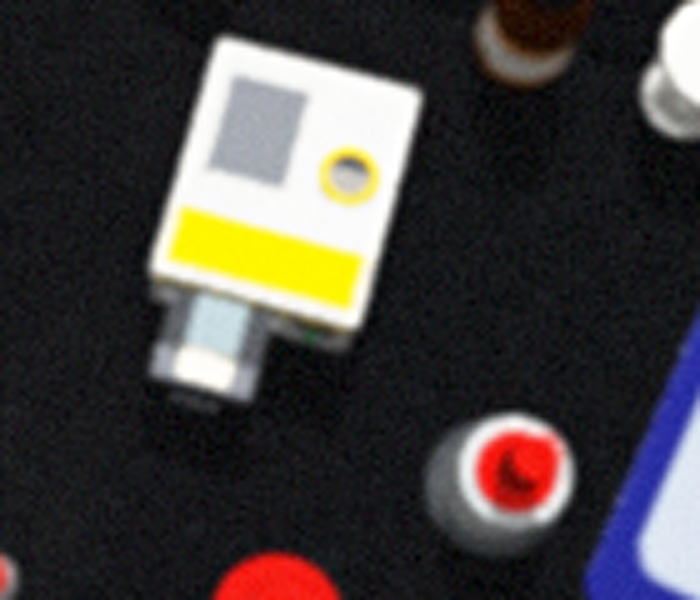

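Run:
```python
from h import *
from cell import workorder
t=read_camera("top");print("tray front",onz(t,260.5,209,30).round(0),onz(t,260.5,209,40).round(0))
s=read_camera("scene");print("grip top now",tri(t,(220+540/5-2.5,130+449/5),s,(295.7,222.9)))
print(np.abs(telemetry.state()["joint_vel"]).max())
print(workorder.close_job())
```

```text
tray front [ 489. -236.   30.] [ 487. -236.   40.]
grip top now (array([ 493.65613574, -381.4914449 ,  104.54963121]), np.float64(0.7431490194035759))
0.004041337528612392
the job is handed in; nothing more can be done
None
```

I released the yellow reader's tray with the small red pin and put the pin back in its stand. I then moved the arm clear and handed the job in at about 16 s on the clock, against the 54 s limit.

- **Push:** I lowered the pin through the yellow-collared hole until the tray sprang out, with about 4 N on the wrist. The pin went into nothing else and was not dropped.
- **Tray:** In the last top view its front is at x ≈ 488 mm, against about 535 mm for the reader's front face. That is about 45 mm out, and it stayed out after I lifted the pin.
- **Pin:** I lowered it into the stand until I felt about 4 N of contact, then let go. The last pictures show it upright with the flange on the tube's top.
- **Disagreement:** My last rough two-view estimate put the pin's top at z ≈ 104.5 mm, where 107 mm is expected when home. The same kind of measurement before the grasp gave 106 mm. I took this as pixel-reading error, because the picture otherwise matches the one from before the grasp.

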